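# Set the extractor dial one click up and start it

## Task

With fingertip friction, turn the knurled dial with the green disc clockwise until it clicks from one dot into the next position, two dots, and is left there; then press the green button of the same unit fully down and let it come up again. Touch only: do not grip the dial between the fingers, and leave the orange unit's dial and button and the loose things on the bench as they are.

Things in the scene. Friction and masses are not known exactly. Their poses are not given: they have to be found in the camera images.
- green_unit: control unit of the fume extractor (green disc on its dial, green button): grey box 200 x 130 x 50 mm, fixed to the bench. Origin: centre of its underside; x runs along its 200 mm length from the button end to the dial end, z up. The dial's axis is at x = +35 mm, y = 0, the button's at x = -62 mm, y = 0. Beyond the dial's rim 1, 2 and 3 white dots mark the three click positions, at +0.7, 0 and -0.7 rad from the x axis about the dial's axis (anticlockwise positive).
- green_dial (a joint): angle of the green dial, rad, growing as it turns clockwise seen from above. It clicks (a detent) at 0 (one dot), 0.70 (two dots) and 1.40 (three dots), with end stops at -0.12 and 1.52. It is carried into the next click once past halfway (about 0.35 either side of a click). Friction included, it takes up to about 0.08 N m to turn: 2.5 N along the circle at 32 mm from the axis. It stays where it clicked when let go, within about 0.04.
- green_dial_top (a point): point on the green dial's axis in its top face, 73 mm above the bench. The dial: black rubber disc, knurled rim, 88 mm across and 22 mm high with its flat top at this height (a smooth rubber face: a fingertip leaning on it with 5 to 10 N drags it round), a green disc 42 mm across in the middle of the top and a white pointer line. The dial turns about the vertical through this point; the point does not move.
- green_dial_pointer (a point): outer end of the white pointer line on the top face of the green dial, 42 mm from its axis; turns with the dial
- green_button (a joint): travel of the green push button, m: 0 is up, 0.006 fully down, grows as it is pressed; a spring brings it back up, fully down takes about 5 N
- green_button_top (a point): centre of the top of the green round push button (30 mm across), 72 mm above the bench, standing 10 mm out of a black collar 46 mm across; pressed straight down by 6 mm
- orange_unit: control unit of another machine, to be left alone: same grey box, 200 x 130 x 50 mm, fixed, same layout and axes as the green unit, but with an orange disc on its dial and an orange button
- orange_dial (a joint): angle of the orange dial, rad, same values as the green dial's; it stands at 0 (one dot)
- orange_dial_top (a point): point on the orange dial's axis in its top face, 73 mm above the bench; same size as the green dial
- orange_button (a joint): travel of the orange push button, m: 0 is up, 0.006 fully down, grows as it is pressed; a spring brings it back up, fully down takes about 5 N
- orange_button_top (a point): centre of the top of the orange round push button (30 mm across), 72 mm above the bench, standing 10 mm out of a black collar 46 mm across; pressed straight down by 6 mm
- tape_roll: loose roll of paper tape lying flat, 80 mm across, 24 mm high, hole 56 mm; origin at the centre of its underside
- glue_bottle: loose white bottle standing, 44 mm across, 90 mm high; origin at the centre of its underside
- cut_gear: loose laser-cut wooden gear lying flat, 64 mm across, 12 mm thick; origin at the centre of its underside

How it is judged:
By the outcome, as a careful person would: the job done as asked, in the order asked, and still so for the second after the job is handed in, with the robot touching nothing.
It also fails if it takes over 42 s, if anything falls off the work surface, if the arm or the gripper's body presses on something with over 40 N, if the wrist force passes 120 N, or if a joint passes its speed limit or range.

## Robot

A 6-joint arm with a two-finger parallel gripper is mounted at the origin on the work surface. World frame = base frame: x ahead of the robot, y to its left, z up, the work surface at z = 0. Lengths are in m, angles in rad, forces in N, time in s.
With the tool pointing down it reaches from about 0.35 to 0.875 m from the base axis. Payload 4.2 kg.
Tool frame: the origin (TCP) lies on the centre line of the jaws, within the pads' length; the fingertips stand 25 mm ahead of it and the grasp point (between the pads) lies 6 mm ahead of it (tcp_to_tips is the distance from the TCP to the fingertips, in m); z points along the fingers, y is the line along which they close (so a half turn about z gives the same grasp; the last joint's range is limited). The gripper opens to 87 mm and grips with 3 to 60 N. Pads are 19 mm wide; open, the fingers measure 117 mm over their backs; the gripper's body (75 mm by 190 mm) begins 51 mm behind the grasp point.
Start: joints at [-1.032, 0.385, 0.008, 0, -1.194, -0.259], TCP at [0.173, -0.601, 0.248] pointing down, gripper open.
Joint ranges: [-3.14, 3.14], [-1.21, 2.06], [-1.07, 1.41], [-3.16, 2.05], [-2.99, -0.16], [-3.1, 3.1]. Speed limits (rad/s): [2.79, 2.79, 3.14, 3.14, 3.14, 3.14].

## Interface

Orientations are given as [roll, pitch, yaw] about the fixed x, y, z axes, in that order (R = Rz(yaw) Ry(pitch) Rx(roll)).
In Python, from bench import * gives the robot as it stands. The module is installed in compiled form; this text tells all that it offers.
- The arm moves only by the tool carry_out, never from a script. Its argument "targets" is a list of rows, each an object of numbers: "tx", "ty", "tz": the shift along the world's x, y, z in cm; "wx", "wy", "wz": the turn, a rotation vector about the world's x, y, z in rad; "gripper": the closure, from 0 (fully open) to 1 (shut). In form: [{"tx": .., "ty": .., "tz": .., "wx": .., "wy": .., "wz": .., "gripper": ..}, ...]. A call has exactly 8 rows; each row shifts and turns the commanded pose from where the row before left it; what a row does not reach is not made up. A row lasts 1/12 s, in which the tool goes at most 41.7 mm and 7.16 degrees, less where a joint would pass 70% of its speed; a pose out of reach is approached as far as the arm can. A call with a gripper value outside its range is refused whole. The fingers move at their own pace and stop on an object; "squeeze" is the grip in N (left out, the last holds). Time passes only in rows, so rows that do not move let the fingers close, or fill a call up. It gives the time, the measured TCP pose, the force, the opening and the grip force at its end, in the units of the state.
- get_state(): the state, without advancing time (a new reading comes with each control period).
- get_image(name): name is "side" or "top"; returns a dict with "image" (420x560x3 uint8, red, green, blue), "fovy" (degrees; the focal length in pixels is half the picture's height over the tangent of half this angle, whatever the lens; pixels are square), "cx", "cy" (the principal point, pixels), "world_from_camera" (4x4, takes a point from camera to world coordinates). Camera axes: x right, y down, z forward; pixel columns grow to the right and rows downward; lengths in m; the calibration is good to about 2 mm. A picture is of the moment at which its call begins. There is no depth.
- finish_job(): hands the job in; it is judged then, once.
The state is a dict: "time": time; "joint_positions": joint angles; "dq": joint speeds; "joint_efforts": joint torques, N m; "tcp_pos": TCP position; "tcp_rot": TCP orientation; "force": force on the tool from outside, world axes, zero at the start; "torque": the same for the moment, N m; "grip_width": finger opening in m; "grasp_force": force on a finger pad.
Only numpy, scipy, OpenCV 4.12 (cv2) and the standard library are available. Lean on these libraries where they do the work, as an engineer would, in place of code of your own. Each camera call takes 0.05 s, during which the arm holds its last target. There are 200 camera calls.

## Working session

There is one attempt and no reset: what is moved stays moved. The work goes in short steps, Python scripts to look and compute and a tool call to move; the robot and the scene stay as the last step left them, time stands still between calls to the robot, and variables do not carry over. Pictures are saved under pics/ and viewed, at most 10 in all, crops included, and the job is handed in when it is done.

Besides the shell and the picture viewer there is one more tool, called after ">>>" in YAML: its name, and indented under it one key for each argument. carry_out: Moves the arm, as the interface text tells. Its arguments: {"type":"object","properties":{"targets":{"type":"array"},"squeeze":{"type":"number"}},"required":["targets"]}

```bash
mkdir -p pics; cat > h.py <<'E'
from bench import *
import numpy as np, cv2
def shot(n,f):
    d=get_image(n); cv2.imwrite('pics/'+f+'.png',d['image'][:,:,::-1]); 
    np.savez('pics/'+f,T=d['world_from_camera'],p=[d['fovy'],d['cx'],d['cy']]); return d
def ray(f,u,v):
    z=np.load('pics/'+f+'.npz'); fo,cx,cy=z['p']; k=210/np.tan(np.radians(fo/2)); T=z['T']
    return T[:3,3],T[:3,:3]@np.array([(u-cx)/k,(v-cy)/k,1])
def atz(f,u,v,h):
    o,d=ray(f,u,v); return o+d*(h-o[2])/d[2]
def proj(f,P):
    z=np.load('pics/'+f+'.npz'); fo,cx,cy=z['p']; k=210/np.tan(np.radians(fo/2)); T=z['T']
    c=T[:3,:3].T@(np.array(P)-T[:3,3]); return k*c[0]/c[2]+cx,k*c[1]/c[2]+cy
def two(f,a,g,b):
    o,d=ray(f,*a);p,e=ray(g,*b); s=np.linalg.lstsq(np.c_[d,-e],p-o,rcond=None)[0]
    A=o+d*s[0];B=p+e*s[1]; return (A+B)/2,np.linalg.norm(A-B)
E
python3 - <<'E'
from h import *
for n in('top','side'):
    d=shot(n,n+'0'); print(n,d['fovy'],d['cx'],d['cy'],d['world_from_camera'].round(3).tolist())
s=get_state(); print({k:np.round(v,3).tolist() for k,v in s.items()})
a=[cv2.imread(f'pics/{n}0.png') for n in('top','side')]
E
```

```text
top 46.33149771025056 278.3268015158669 210.82441625885292 [[-0.0, -0.998, 0.06, 0.528], [-1.0, -0.001, -0.014, 0.001], [0.014, -0.06, -0.998, 1.205], [0.0, 0.0, 0.0, 1.0]]
side 54.51704614166366 283.1824100438173 205.54117530923395 [[0.96, -0.154, 0.233, 0.4], [-0.279, -0.532, 0.799, -0.642], [0.001, -0.833, -0.554, 0.514], [0.0, 0.0, 0.0, 1.0]]
{'time': 0.1, 'joint_positions': [-1.032, 0.385, 0.007, -0.0, -1.194, -0.259], 'dq': [0.0, -0.001, 0.003, 0.001, -0.002, 0.0], 'joint_efforts': [-0.001, -39.169, 18.794, 4.232, 0.013, -0.0], 'tcp_pos': [0.172, -0.6, 0.247], 'tcp_rot': [3.14, -0.0, -2.862], 'force': [0.404, -0.252, 0.459], 'torque': [0.025, 0.053, -0.023], 'grasp_force': 0.0, 'grip_width': 0.087}
```

View pics/top0.png

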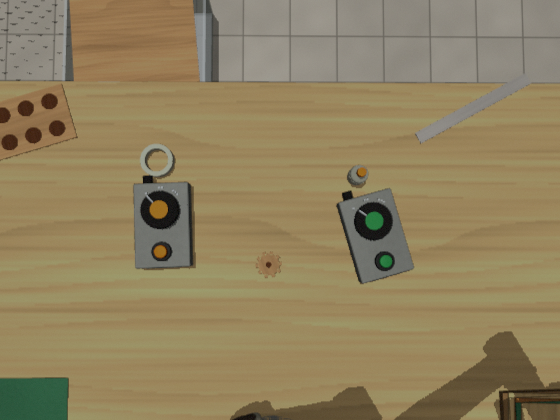

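View pics/side0.png

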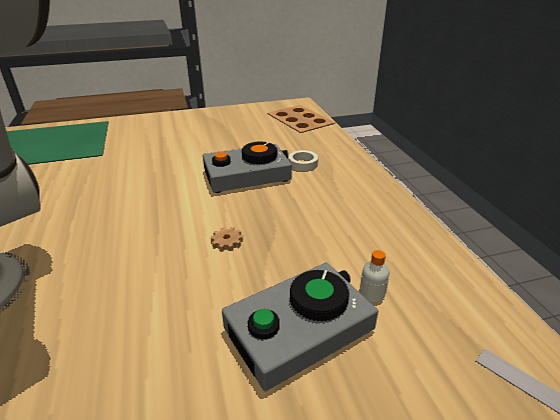

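The top view shows the green dial at about (374,221) and its button at (385,261). The bottle is at (358,175), off the dial end. The side view has the green dial at (320,289) and the button at (263,318). Next I'll take centroids and an enlarged crop.

```bash
python3 - <<'E'
from h import *
C={}
for n in('top0','side0'):
    im=cv2.imread(f'pics/{n}.png'); h=cv2.cvtColor(im,cv2.COLOR_BGR2HSV)
    m=cv2.inRange(h,(50,120,60),(80,255,255)); k,l,s,c=cv2.connectedComponentsWithStats(m)
    for i in range(1,k):
        if 60<s[i,4]<1500: print(n,s[i],c[i].round(2))
E
python3 - <<'E'
import cv2,numpy as np
a=cv2.imread('pics/top0.png')[155:295,325:425]; b=cv2.imread('pics/side0.png')[245:385,215:395]
cv2.imwrite('pics/crop0.png',np.hstack([cv2.resize(a,None,fx=3,fy=3,interpolation=2),cv2.resize(b,None,fx=2.5,fy=3,interpolation=2)]))
E
```

```text
top0 [365 211  19  19 273] [373.85 220.47]
top0 [379 255  13  13 130] [385.49 260.88]
side0 [305 279  29  20 460] [319.12 288.52]
side0 [253 309  21  20 329] [262.77 318.33]
```

View pics/crop0.png

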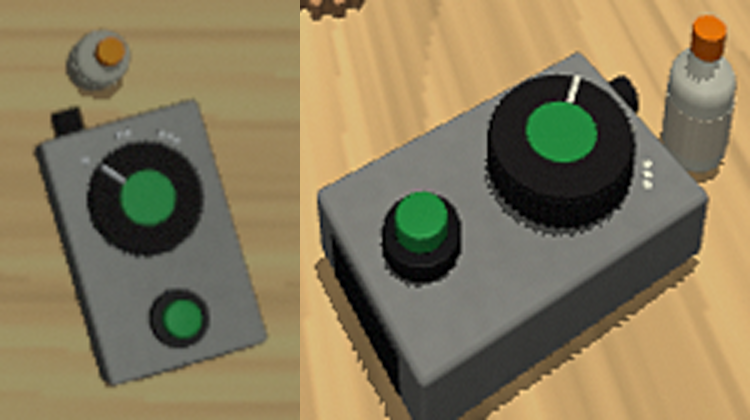

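The crop shows the pointer's outer end at crop (103,167), which is about (359.3,210.7) in the top picture, at one dot. The bottle's cap stands beyond the two-dot mark.

```bash
python3 - <<'E'
from h import *
print('dial2',two('top0',(373.85,220.47),'side0',(319.12,288.52)))
print('btn2',two('top0',(385.49,260.88),'side0',(263.5,316)))
D=atz('top0',373.85,220.47,.073);B=atz('top0',385.49,260.88,.072);P=atz('top0',359.3,210.7,.073)
print(D,B,np.linalg.norm(D-B),atz('side0',319.12,288.52,.073),atz('side0',263.5,316,.072))
a=np.arctan2(*(D-B)[1::-1]);p=np.arctan2(*(P-D)[1::-1]);print('unit yaw',a,'pointer rel',p-a,np.linalg.norm(P-D))
E
```

```text
dial2 (array([ 0.57405496, -0.23546211,  0.07263193]), np.float64(0.0006271736722398272))
btn2 (array([ 0.48126916, -0.26176971,  0.07065759]), np.float64(0.0014933899673356258))
[ 0.57374133 -0.23528493  0.073     ] [ 0.48059517 -0.26130443  0.072     ] 0.09671722835514346 [ 0.57421941 -0.23586586  0.073     ] [ 0.48175156 -0.26307021  0.072     ]
unit yaw 0.2723971328844598 pointer rel 0.7047326969251864 0.040433788827078015
```

>>> carry_out:
  targets:
    - {"tx": 2.69,"ty": 2.33,"gripper": 1}
    - {"tx": 2.69,"ty": 2.33,"gripper": 1}
    - {"tx": 2.69,"ty": 2.33,"gripper": 1}
    - {"tx": 2.69,"ty": 2.33,"gripper": 1}
    - {"tx": 2.69,"ty": 2.33,"gripper": 1}
    - {"tx": 2.69,"ty": 2.33,"gripper": 1}
    - {"tx": 2.69,"ty": 2.33,"gripper": 1}
    - {"tx": 2.69,"ty": 2.33,"gripper": 1}
  squeeze: 10

```text
schema error: expected keys tx, ty, tz, wx, wy, wz, gripper
```

>>> carry_out:
  targets:
    - {"tx": 2.69,"ty": 2.33,"gripper": 1}
    - {"tx": 2.69,"ty": 2.33,"gripper": 1}
    - {"tx": 2.69,"ty": 2.33,"gripper": 1}
    - {"tx": 2.69,"ty": 2.33,"gripper": 1}
    - {"tx": 2.69,"ty": 2.33,"gripper": 1}
    - {"tx": 2.69,"ty": 2.33,"gripper": 1}
    - {"tx": 2.69,"ty": 2.33,"gripper": 1}
    - {"tx": 2.69,"ty": 2.33,"gripper": 1}

```text
schema error: expected keys tx, ty, tz, wx, wy, wz, gripper
```

>>> carry_out:
  targets:
    - {"tx": 2.69,"ty": 2.33,"tz": 0,"wx": 0,"wy": 0,"wz": 0,"gripper": 1}
    - {"tx": 2.69,"ty": 2.33,"tz": 0,"wx": 0,"wy": 0,"wz": 0,"gripper": 1}
    - {"tx": 2.69,"ty": 2.33,"tz": 0,"wx": 0,"wy": 0,"wz": 0,"gripper": 1}
    - {"tx": 2.69,"ty": 2.33,"tz": 0,"wx": 0,"wy": 0,"wz": 0,"gripper": 1}
    - {"tx": 2.69,"ty": 2.33,"tz": 0,"wx": 0,"wy": 0,"wz": 0,"gripper": 1}
    - {"tx": 2.69,"ty": 2.33,"tz": 0,"wx": 0,"wy": 0,"wz": 0,"gripper": 1}
    - {"tx": 2.69,"ty": 2.33,"tz": 0,"wx": 0,"wy": 0,"wz": 0,"gripper": 1}
    - {"tx": 2.69,"ty": 2.33,"tz": 0,"wx": 0,"wy": 0,"wz": 0,"gripper": 1}
  squeeze: 10

```text
time: 0.77
tcp_pos: [0.3887, -0.4127, 0.2472]
tcp_rot: [3.141, -0.0, -2.862]
force: [0.9, -0.1, -0.5]
grip_width: 0.0418
grasp_force: 0.0
```

>>> carry_out:
  targets:
    - {"tx": 2.69,"ty": 2.33,"tz": -1,"wx": 0,"wy": 0,"wz": 0,"gripper": 1}
    - {"tx": 2.69,"ty": 2.33,"tz": -1,"wx": 0,"wy": 0,"wz": 0,"gripper": 1}
    - {"tx": 2.69,"ty": 2.33,"tz": -1,"wx": 0,"wy": 0,"wz": 0,"gripper": 1}
    - {"tx": 2.69,"ty": 2.33,"tz": -1,"wx": 0,"wy": 0,"wz": 0,"gripper": 1}
    - {"tx": 2.69,"ty": 2.33,"tz": -1,"wx": 0,"wy": 0,"wz": 0,"gripper": 1}
    - {"tx": 2.69,"ty": 2.33,"tz": -1,"wx": 0,"wy": 0,"wz": 0,"gripper": 1}
    - {"tx": 2.69,"ty": 2.33,"tz": -1,"wx": 0,"wy": 0,"wz": 0,"gripper": 1}
    - {"tx": 2.69,"ty": 2.33,"tz": -1,"wx": 0,"wy": 0,"wz": 0,"gripper": 1}

```text
time: 1.43
tcp_pos: [0.6038, -0.2264, 0.1666]
tcp_rot: [3.141, -0.001, -2.862]
force: [0.5, -0.6, -0.7]
grip_width: 0.0008
grasp_force: 0.0
```

>>> carry_out:
  targets:
    - {"tx": 0,"ty": 0,"tz": -1,"wx": 0,"wy": 0,"wz": 0,"gripper": 1}
    - {"tx": 0,"ty": 0,"tz": -1,"wx": 0,"wy": 0,"wz": 0,"gripper": 1}
    - {"tx": 0,"ty": 0,"tz": -1,"wx": 0,"wy": 0,"wz": 0,"gripper": 1}
    - {"tx": 0,"ty": 0,"tz": -1,"wx": 0,"wy": 0,"wz": 0,"gripper": 1}
    - {"tx": 0,"ty": 0,"tz": -1,"wx": 0,"wy": 0,"wz": 0,"gripper": 1}
    - {"tx": 0,"ty": 0,"tz": -0.5,"wx": 0,"wy": 0,"wz": 0,"gripper": 1}
    - {"tx": 0,"ty": 0,"tz": 0,"wx": 0,"wy": 0,"wz": 0,"gripper": 1}
    - {"tx": 0,"ty": 0,"tz": 0,"wx": 0,"wy": 0,"wz": 0,"gripper": 1}

```text
time: 2.1
tcp_pos: [0.6027, -0.2285, 0.1125]
tcp_rot: [-3.141, -0.0, -2.863]
force: [0.1, 0.4, -0.1]
grip_width: 0.0003
grasp_force: 0.0
```

```bash
python3 - <<'E'
from h import *
shot('side','side1'); shot('top','top1'); s=get_state(); print(s['time'],s['tcp_pos'],s['tcp_rot'],s['force'],s['grip_width'])
a=cv2.imread('pics/top1.png')[155:295,325:425]; b=cv2.imread('pics/side1.png')[205:345,215:395]
cv2.imwrite('pics/crop1.png',np.hstack([cv2.resize(a,None,fx=3,fy=3),cv2.resize(b,None,fx=2.5,fy=3)]))
E
```

```text
2.2 [ 0.60336896 -0.22827993  0.1133437 ] [-3.14077506e+00  1.29670765e-03 -2.86205135e+00] [0.30739954 0.44252636 0.12103524] 0.0007477463532515195
```

View pics/crop1.png

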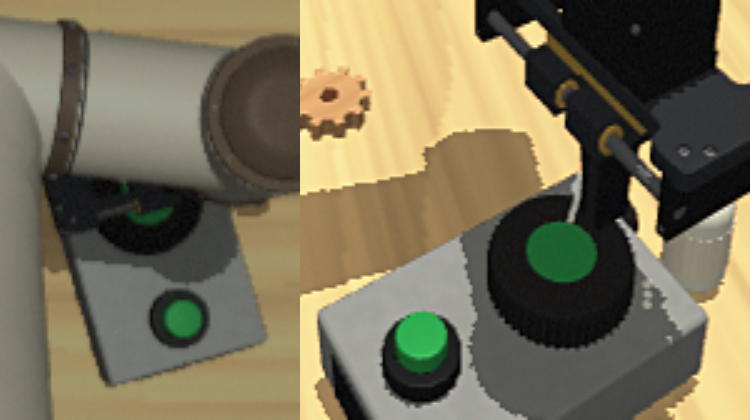

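The closed fingertips hover above the far part of the dial, near crop (600,225), and clear the bottle. Now I'll lower slowly.

>>> carry_out:
  targets:
    - {"tx": 0,"ty": 0,"tz": -0.4,"wx": 0,"wy": 0,"wz": 0,"gripper": 1}
    - {"tx": 0,"ty": 0,"tz": -0.4,"wx": 0,"wy": 0,"wz": 0,"gripper": 1}
    - {"tx": 0,"ty": 0,"tz": -0.3,"wx": 0,"wy": 0,"wz": 0,"gripper": 1}
    - {"tx": 0,"ty": 0,"tz": -0.1,"wx": 0,"wy": 0,"wz": 0,"gripper": 1}
    - {"tx": 0,"ty": 0,"tz": -0.1,"wx": 0,"wy": 0,"wz": 0,"gripper": 1}
    - {"tx": 0,"ty": 0,"tz": 0,"wx": 0,"wy": 0,"wz": 0,"gripper": 1}
    - {"tx": 0,"ty": 0,"tz": 0,"wx": 0,"wy": 0,"wz": 0,"gripper": 1}
    - {"tx": 0,"ty": 0,"tz": 0,"wx": 0,"wy": 0,"wz": 0,"gripper": 1}

```text
time: 2.87
tcp_pos: [0.6032, -0.2279, 0.0997]
tcp_rot: [-3.141, 0.0, -2.862]
force: [-0.5, -0.0, 0.2]
grip_width: 0.0
grasp_force: 0.0
```

>>> carry_out:
  targets:
    - {"tx": 0,"ty": 0,"tz": -0.05,"wx": 0,"wy": 0,"wz": 0,"gripper": 1}
    - {"tx": 0,"ty": 0,"tz": -0.05,"wx": 0,"wy": 0,"wz": 0,"gripper": 1}
    - {"tx": 0,"ty": 0,"tz": -0.05,"wx": 0,"wy": 0,"wz": 0,"gripper": 1}
    - {"tx": 0,"ty": 0,"tz": -0.05,"wx": 0,"wy": 0,"wz": 0,"gripper": 1}
    - {"tx": 0,"ty": 0,"tz": 0,"wx": 0,"wy": 0,"wz": 0,"gripper": 1}
    - {"tx": 0,"ty": 0,"tz": 0,"wx": 0,"wy": 0,"wz": 0,"gripper": 1}
    - {"tx": 0,"ty": 0,"tz": 0,"wx": 0,"wy": 0,"wz": 0,"gripper": 1}
    - {"tx": 0,"ty": 0,"tz": 0,"wx": 0,"wy": 0,"wz": 0,"gripper": 1}

```text
time: 3.53
tcp_pos: [0.6032, -0.228, 0.0984]
tcp_rot: [-3.141, 0.001, -2.862]
force: [-1.2, 1.4, 5.5]
grip_width: 0.0003
grasp_force: 2.7
```

>>> carry_out:
  targets:
    - {"tx": 0,"ty": 0,"tz": -0.05,"wx": 0,"wy": 0,"wz": 0,"gripper": 1}
    - {"tx": 0,"ty": 0,"tz": 0,"wx": 0,"wy": 0,"wz": 0,"gripper": 1}
    - {"tx": 0,"ty": 0,"tz": 0,"wx": 0,"wy": 0,"wz": 0,"gripper": 1}
    - {"tx": 0,"ty": 0,"tz": 0,"wx": 0,"wy": 0,"wz": 0,"gripper": 1}
    - {"tx": 0,"ty": 0,"tz": 0,"wx": 0,"wy": 0,"wz": 0,"gripper": 1}
    - {"tx": 0,"ty": 0,"tz": 0,"wx": 0,"wy": 0,"wz": 0,"gripper": 1}
    - {"tx": 0,"ty": 0,"tz": 0,"wx": 0,"wy": 0,"wz": 0,"gripper": 1}
    - {"tx": 0,"ty": 0,"tz": 0,"wx": 0,"wy": 0,"wz": 0,"gripper": 1}

```text
time: 4.2
tcp_pos: [0.6032, -0.2281, 0.0984]
tcp_rot: [-3.141, 0.001, -2.861]
force: [-3.0, 0.4, 6.9]
grip_width: 0.0007
grasp_force: 3.6
```

```bash
python3 - <<'E'
from h import *
s=get_state(); P=s['tcp_pos'][:2]; D=np.array([.574,-.2355]); r=P-D
print(s['time'],np.hypot(*r),np.arctan2(r[1],r[0]))
prev=r
for k in range(1,15):
    a=-.05*k; q=np.array([[np.cos(a),-np.sin(a)],[np.sin(a),np.cos(a)]])@r
    print(k,((q-prev)*100).round(3)); prev=q
E
```

```text
4.2 0.030137228028619165 0.24930230128056471
1 [ 0.034 -0.147]
2 [ 0.026 -0.148]
3 [ 0.019 -0.15 ]
4 [ 0.011 -0.15 ]
5 [ 0.004 -0.151]
6 [-0.004 -0.151]
7 [-0.011 -0.15 ]
8 [-0.019 -0.149]
9 [-0.026 -0.148]
10 [-0.034 -0.147]
11 [-0.041 -0.145]
12 [-0.048 -0.143]
13 [-0.055 -0.14 ]
14 [-0.062 -0.137]
```

>>> carry_out:
  targets:
    - {"tx": 0.034,"ty": -0.147,"tz": 0,"wx": 0,"wy": 0,"wz": -0.05,"gripper": 1}
    - {"tx": 0.026,"ty": -0.148,"tz": 0,"wx": 0,"wy": 0,"wz": -0.05,"gripper": 1}
    - {"tx": 0.019,"ty": -0.15,"tz": 0,"wx": 0,"wy": 0,"wz": -0.05,"gripper": 1}
    - {"tx": 0.011,"ty": -0.15,"tz": 0,"wx": 0,"wy": 0,"wz": -0.05,"gripper": 1}
    - {"tx": 0.004,"ty": -0.151,"tz": 0,"wx": 0,"wy": 0,"wz": -0.05,"gripper": 1}
    - {"tx": -0.004,"ty": -0.151,"tz": 0,"wx": 0,"wy": 0,"wz": -0.05,"gripper": 1}
    - {"tx": -0.011,"ty": -0.15,"tz": 0,"wx": 0,"wy": 0,"wz": -0.05,"gripper": 1}
    - {"tx": -0.019,"ty": -0.149,"tz": 0,"wx": 0,"wy": 0,"wz": -0.05,"gripper": 1}

```text
time: 4.87
tcp_pos: [0.6033, -0.24, 0.0984]
tcp_rot: [-3.141, -0.0, 3.019]
force: [-4.3, 1.4, 8.2]
grip_width: 0.0005
grasp_force: 3.9
```

```bash
python3 - <<'E'
from h import *
shot('side','side2'); s=get_state(); print(s['time'],s['tcp_pos'],s['tcp_rot'],s['force'])
cv2.imwrite('pics/crop2.png',cv2.resize(cv2.imread('pics/side2.png')[225:345,235:395],None,fx=4,fy=4))
for a in(.7047,.35,0,):
    t=.2724+a; print(a,(np.array(proj('side2',[.574+.042*np.cos(t),-.2355+.042*np.sin(t),.073]))-[235,225])*4)
E
```

```text
4.9167 [ 0.60325301 -0.2403332   0.09843496] [-3.14088340e+00 -2.56057353e-04  3.01720257e+00] [-3.57059169 -0.02246749  6.08340404]
0.7047 [360.71707008 180.29436022]
0.35 [395.69551536 192.48946136]
0 [423.92211283 212.04615285]
```

View pics/crop2.png

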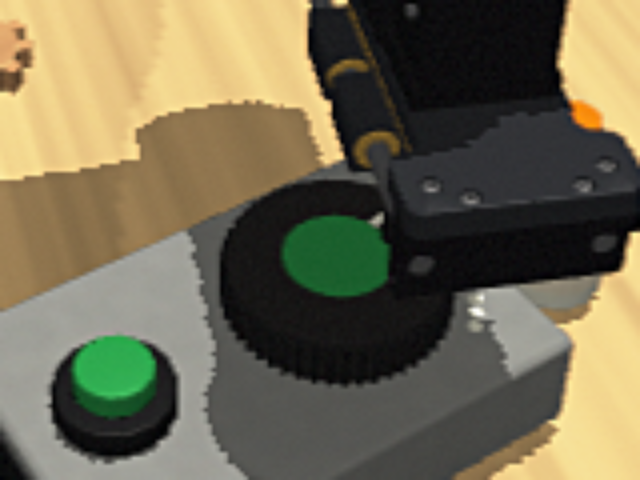

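The dial is following: the pointer stub shows at (378,215), about halfway. I'll continue the arc to 0.70 and hold.

>>> carry_out:
  targets:
    - {"tx": -0.026,"ty": -0.148,"tz": 0,"wx": 0,"wy": 0,"wz": -0.05,"gripper": 1}
    - {"tx": -0.034,"ty": -0.147,"tz": 0,"wx": 0,"wy": 0,"wz": -0.05,"gripper": 1}
    - {"tx": -0.041,"ty": -0.145,"tz": 0,"wx": 0,"wy": 0,"wz": -0.05,"gripper": 1}
    - {"tx": -0.048,"ty": -0.143,"tz": 0,"wx": 0,"wy": 0,"wz": -0.05,"gripper": 1}
    - {"tx": -0.055,"ty": -0.14,"tz": 0,"wx": 0,"wy": 0,"wz": -0.05,"gripper": 1}
    - {"tx": -0.062,"ty": -0.137,"tz": 0,"wx": 0,"wy": 0,"wz": -0.05,"gripper": 1}
    - {"tx": 0,"ty": 0,"tz": 0,"wx": 0,"wy": 0,"wz": 0,"gripper": 1}
    - {"tx": 0,"ty": 0,"tz": 0,"wx": 0,"wy": 0,"wz": 0,"gripper": 1}

```text
time: 5.58
tcp_pos: [0.6003, -0.2484, 0.0984]
tcp_rot: [-3.141, -0.001, 2.721]
force: [-4.5, 2.5, 8.5]
grip_width: 0.0005
grasp_force: 4.2
```

>>> carry_out:
  targets:
    - {"tx": 0,"ty": 0,"tz": 0.2,"wx": 0,"wy": 0,"wz": 0,"gripper": 1}
    - {"tx": 0,"ty": 0,"tz": 0.5,"wx": 0,"wy": 0,"wz": 0,"gripper": 1}
    - {"tx": 0,"ty": 0,"tz": 1,"wx": 0,"wy": 0,"wz": 0,"gripper": 1}
    - {"tx": 0,"ty": 0,"tz": 1,"wx": 0,"wy": 0,"wz": 0,"gripper": 1}
    - {"tx": 0,"ty": 0,"tz": 1,"wx": 0,"wy": 0,"wz": 0,"gripper": 1}
    - {"tx": 0,"ty": 0,"tz": 0,"wx": 0,"wy": 0,"wz": 0,"gripper": 1}
    - {"tx": 0,"ty": 0,"tz": 0,"wx": 0,"wy": 0,"wz": 0,"gripper": 1}
    - {"tx": 0,"ty": 0,"tz": 0,"wx": 0,"wy": 0,"wz": 0,"gripper": 1}

```text
time: 6.25
tcp_pos: [0.6008, -0.2483, 0.134]
tcp_rot: [3.141, -0.0, 2.721]
force: [0.9, 0.4, 0.0]
grip_width: 0.0006
grasp_force: 0.0
```

>>> carry_out:
  targets:
    - {"tx": -2,"ty": -0.23,"tz": 0,"wx": 0,"wy": 0,"wz": 0,"gripper": 1}
    - {"tx": -2,"ty": -0.23,"tz": 0,"wx": 0,"wy": 0,"wz": 0,"gripper": 1}
    - {"tx": -2,"ty": -0.23,"tz": 0,"wx": 0,"wy": 0,"wz": 0,"gripper": 1}
    - {"tx": -2,"ty": -0.23,"tz": 0,"wx": 0,"wy": 0,"wz": 0,"gripper": 1}
    - {"tx": -2,"ty": -0.23,"tz": 0,"wx": 0,"wy": 0,"wz": 0,"gripper": 1}
    - {"tx": -2,"ty": -0.23,"tz": 0,"wx": 0,"wy": 0,"wz": 0,"gripper": 1}
    - {"tx": 0,"ty": 0,"tz": 0,"wx": 0,"wy": 0,"wz": 0,"gripper": 1}
    - {"tx": 0,"ty": 0,"tz": 0,"wx": 0,"wy": 0,"wz": 0,"gripper": 1}

```text
time: 6.92
tcp_pos: [0.4801, -0.2623, 0.1339]
tcp_rot: [-3.141, -0.001, 2.721]
force: [0.8, -0.3, -0.0]
grip_width: 0.0003
grasp_force: 0.0
```

```bash
python3 - <<'E'
from h import *
shot('side','side3'); shot('top','top3'); s=get_state(); print(s['time'],s['tcp_pos'],s['tcp_rot'],s['force'])
a=cv2.imread('pics/top3.png')[165:295,325:425]; b=cv2.imread('pics/side3.png')[225:355,235:395]
cv2.imwrite('pics/crop3.png',np.hstack([cv2.resize(a,None,fx=3,fy=3),cv2.resize(b,None,fx=3,fy=3)]))
for a in(.7047,.1,0,-.1):
    t=.2724+a;p=[.574+.042*np.cos(t),-.2355+.042*np.sin(t),.073]; print(a,(np.array(proj('side3',p))-[235,225])*3+[300,0],(np.array(proj('top3',p))-[325,165])*3)
E
```

```text
7.0167 [ 0.48162223 -0.26230926  0.13401119] [-3.14152997e+00  5.35540389e-04  2.72162387e+00] [0.18804477 0.60451295 0.70418149]
0.7047 [570.53780256 135.22077016] [101.48617197 135.62990613]
0.1 [612.52773657 154.34199363] [126.50646515 115.46172643]
0 [617.94158462 159.03461463] [131.6276996  113.74956447]
-0.1 [622.76107627 164.07485492] [136.89935046 112.55950281]
```

View pics/crop3.png

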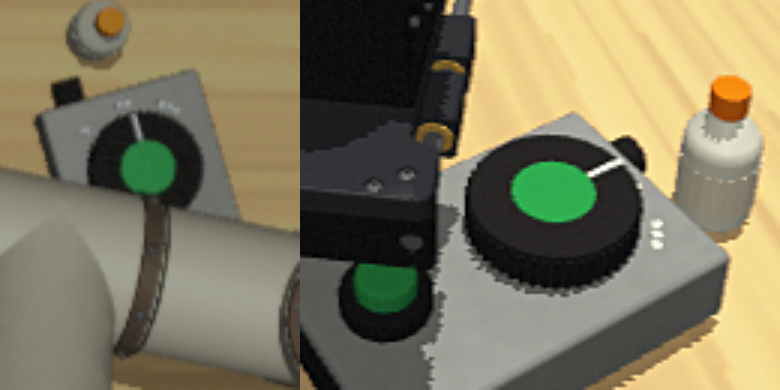

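The pointer now ends at (133,115) in the top crop and (622,160) in the side crop, which puts it at two dots within about 0.03 rad. The fingertips hover over the button, so I'll press it.

>>> carry_out:
  targets:
    - {"tx": 0,"ty": 0,"tz": -1,"wx": 0,"wy": 0,"wz": 0,"gripper": 1}
    - {"tx": 0,"ty": 0,"tz": -1,"wx": 0,"wy": 0,"wz": 0,"gripper": 1}
    - {"tx": 0,"ty": 0,"tz": -1,"wx": 0,"wy": 0,"wz": 0,"gripper": 1}
    - {"tx": 0,"ty": 0,"tz": -0.5,"wx": 0,"wy": 0,"wz": 0,"gripper": 1}
    - {"tx": 0,"ty": 0,"tz": -0.3,"wx": 0,"wy": 0,"wz": 0,"gripper": 1}
    - {"tx": 0,"ty": 0,"tz": -0.2,"wx": 0,"wy": 0,"wz": 0,"gripper": 1}
    - {"tx": 0,"ty": 0,"tz": 0,"wx": 0,"wy": 0,"wz": 0,"gripper": 1}
    - {"tx": 0,"ty": 0,"tz": 0,"wx": 0,"wy": 0,"wz": 0,"gripper": 1}

```text
time: 7.68
tcp_pos: [0.4808, -0.2622, 0.0943]
tcp_rot: [-3.141, -0.0, 2.722]
force: [-2.3, 0.6, 3.0]
grip_width: 0.0002
grasp_force: 1.6
```

>>> carry_out:
  targets:
    - {"tx": 0,"ty": 0,"tz": -0.1,"wx": 0,"wy": 0,"wz": 0,"gripper": 1}
    - {"tx": 0,"ty": 0,"tz": -0.1,"wx": 0,"wy": 0,"wz": 0,"gripper": 1}
    - {"tx": 0,"ty": 0,"tz": -0.05,"wx": 0,"wy": 0,"wz": 0,"gripper": 1}
    - {"tx": 0,"ty": 0,"tz": 0,"wx": 0,"wy": 0,"wz": 0,"gripper": 1}
    - {"tx": 0,"ty": 0,"tz": 0,"wx": 0,"wy": 0,"wz": 0,"gripper": 1}
    - {"tx": 0,"ty": 0,"tz": 0,"wx": 0,"wy": 0,"wz": 0,"gripper": 1}
    - {"tx": 0,"ty": 0,"tz": 0,"wx": 0,"wy": 0,"wz": 0,"gripper": 1}
    - {"tx": 0,"ty": 0,"tz": 0,"wx": 0,"wy": 0,"wz": 0,"gripper": 1}

```text
time: 8.35
tcp_pos: [0.4811, -0.2623, 0.0917]
tcp_rot: [-3.142, 0.0, 2.721]
force: [-2.1, 1.0, 3.5]
grip_width: 0.0004
grasp_force: 2.3
```

>>> carry_out:
  targets:
    - {"tx": 0,"ty": 0,"tz": -0.05,"wx": 0,"wy": 0,"wz": 0,"gripper": 1}
    - {"tx": 0,"ty": 0,"tz": -0.05,"wx": 0,"wy": 0,"wz": 0,"gripper": 1}
    - {"tx": 0,"ty": 0,"tz": -0.05,"wx": 0,"wy": 0,"wz": 0,"gripper": 1}
    - {"tx": 0,"ty": 0,"tz": 0,"wx": 0,"wy": 0,"wz": 0,"gripper": 1}
    - {"tx": 0,"ty": 0,"tz": 0,"wx": 0,"wy": 0,"wz": 0,"gripper": 1}
    - {"tx": 0,"ty": 0,"tz": 0,"wx": 0,"wy": 0,"wz": 0,"gripper": 1}
    - {"tx": 0,"ty": 0,"tz": 0,"wx": 0,"wy": 0,"wz": 0,"gripper": 1}
    - {"tx": 0,"ty": 0,"tz": 0,"wx": 0,"wy": 0,"wz": 0,"gripper": 1}

```text
time: 9.02
tcp_pos: [0.4811, -0.2624, 0.0913]
tcp_rot: [-3.141, 0.001, 2.722]
force: [-4.3, 2.0, 11.9]
grip_width: 0.0004
grasp_force: 5.8
```

The force has climbed steeply to 12 N, so the button is at its stop. I'll press a touch more, then retreat.

>>> carry_out:
  targets:
    - {"tx": 0,"ty": 0,"tz": -0.05,"wx": 0,"wy": 0,"wz": 0,"gripper": 1}
    - {"tx": 0,"ty": 0,"tz": 0,"wx": 0,"wy": 0,"wz": 0,"gripper": 1}
    - {"tx": 0,"ty": 0,"tz": 0,"wx": 0,"wy": 0,"wz": 0,"gripper": 1}
    - {"tx": 0,"ty": 0,"tz": 0,"wx": 0,"wy": 0,"wz": 0,"gripper": 1}
    - {"tx": 0,"ty": 0,"tz": 0,"wx": 0,"wy": 0,"wz": 0,"gripper": 1}
    - {"tx": 0,"ty": 0,"tz": 0,"wx": 0,"wy": 0,"wz": 0,"gripper": 1}
    - {"tx": 0,"ty": 0,"tz": 0,"wx": 0,"wy": 0,"wz": 0,"gripper": 1}
    - {"tx": 0,"ty": 0,"tz": 0,"wx": 0,"wy": 0,"wz": 0,"gripper": 1}

```text
time: 9.68
tcp_pos: [0.4811, -0.2624, 0.0913]
tcp_rot: [-3.141, 0.001, 2.722]
force: [-4.0, 2.2, 14.6]
grip_width: 0.0006
grasp_force: 7.0
```

>>> carry_out:
  targets:
    - {"tx": 0,"ty": 0,"tz": 0.5,"wx": 0,"wy": 0,"wz": 0,"gripper": 1}
    - {"tx": 0,"ty": 0,"tz": 1,"wx": 0,"wy": 0,"wz": 0,"gripper": 1}
    - {"tx": 0,"ty": 0,"tz": 2,"wx": 0,"wy": 0,"wz": 0,"gripper": 1}
    - {"tx": 0,"ty": 0,"tz": 3,"wx": 0,"wy": 0,"wz": 0,"gripper": 1}
    - {"tx": 0,"ty": 0,"tz": 3,"wx": 0,"wy": 0,"wz": 0,"gripper": 1}
    - {"tx": 0,"ty": 0,"tz": 3,"wx": 0,"wy": 0,"wz": 0,"gripper": 1}
    - {"tx": 0,"ty": 0,"tz": 2,"wx": 0,"wy": 0,"wz": 0,"gripper": 1}
    - {"tx": 0,"ty": 0,"tz": 0,"wx": 0,"wy": 0,"wz": 0,"gripper": 1}

```text
time: 10.35
tcp_pos: [0.4839, -0.2631, 0.2399]
tcp_rot: [3.14, 0.011, 2.722]
force: [0.1, -0.3, 0.4]
grip_width: 0.0003
grasp_force: 0.0
```

>>> carry_out:
  targets:
    - {"tx": -1.5,"ty": -3,"tz": 0,"wx": 0,"wy": 0,"wz": 0,"gripper": 1}
    - {"tx": -1.5,"ty": -3,"tz": 0,"wx": 0,"wy": 0,"wz": 0,"gripper": 1}
    - {"tx": -1.5,"ty": -3,"tz": 0,"wx": 0,"wy": 0,"wz": 0,"gripper": 1}
    - {"tx": -1.5,"ty": -3,"tz": 0,"wx": 0,"wy": 0,"wz": 0,"gripper": 1}
    - {"tx": -1.5,"ty": -3,"tz": 0,"wx": 0,"wy": 0,"wz": 0,"gripper": 1}
    - {"tx": -1.5,"ty": -3,"tz": 0,"wx": 0,"wy": 0,"wz": 0,"gripper": 1}
    - {"tx": 0,"ty": 0,"tz": 0,"wx": 0,"wy": 0,"wz": 0,"gripper": 1}
    - {"tx": 0,"ty": 0,"tz": 0,"wx": 0,"wy": 0,"wz": 0,"gripper": 1}

```text
time: 11.02
tcp_pos: [0.39, -0.4434, 0.2333]
tcp_rot: [3.141, -0.001, 2.718]
force: [0.4, 0.6, 0.6]
grip_width: 0.0004
grasp_force: 0.0
```

```bash
python3 - <<'E'
from h import *
shot('side','side4'); shot('top','top4'); s=get_state(); print(s['time'],s['tcp_pos'],s['force'])
a=cv2.imread('pics/top4.png')[140:290,125:425]; b=cv2.imread('pics/side4.png')[130:390,200:400]
cv2.imwrite('pics/crop4.png',np.hstack([cv2.resize(a,(450,225)),np.zeros((225,0,3),np.uint8)])); 
cv2.imwrite('pics/crop4.png',np.hstack([np.vstack([cv2.resize(a,(400,200)),np.zeros((320,400,3),np.uint8)]),cv2.resize(b,(400,520))]))
E
```

```text
11.1167 [ 0.39104679 -0.44190705  0.23377126] [ 0.65769754 -0.16037332  0.01014125]
```

View pics/crop4.png

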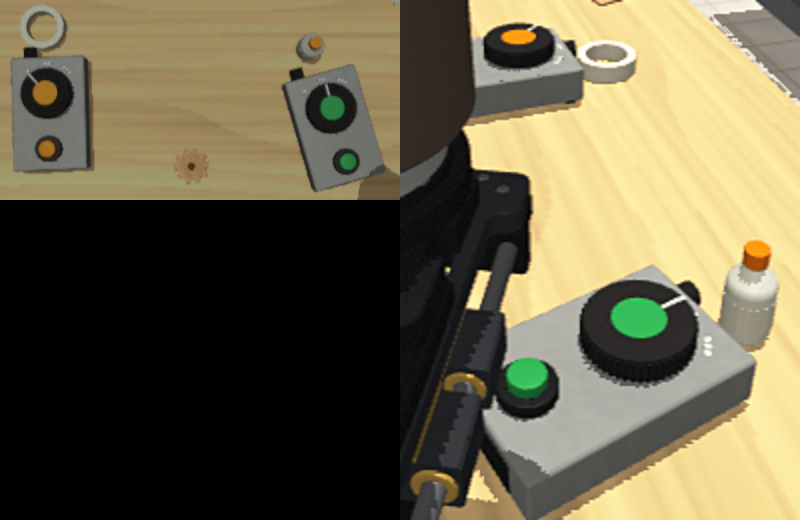

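The pointer is at two dots (top crop about (327,85)), the green button is up again at (527,375), and the rest looks undisturbed. The arm is clear, so I'm handing in.

```bash
python3 -c "
from bench import *
print(finish_job())"
```

```text
the job is handed in; nothing more can be done
None
```

The green dial was turned clockwise by fingertip friction from one dot to two dots and left there; its button was then pressed to its stop (14.6 N) and came back up, the orange unit and loose items look undisturbed, and the job was handed in at about 11 s.

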